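# Draw the latch on the equipment case

### The arm

A 6-joint arm with a two-finger parallel gripper is mounted at the origin on the work surface. World frame = base frame: x ahead of the robot, y to its left, z up, the work surface at z = 0. Lengths are in m, angles in rad, forces in N, time in s.
With the tool pointing down it reaches from about 0.35 to 0.85 m from the base axis. Payload 8.1 kg.
Tool frame: the origin (TCP) lies midway between the tips of the shut fingers; the grasp point (between the pads) lies 19 mm behind it; z points along the fingers, y is the line along which they close (so a half turn about z gives the same grasp; the last joint's range is limited). The gripper opens to 93 mm and grips with 3 to 60 N. Pads are 15 mm wide; open, the fingers measure 128 mm over their backs; the gripper's body (75 mm by 188 mm) begins 65 mm behind the grasp point.
Start: joints at [1.229, 0.13, 1.488, -0, 1.523, -0.085], TCP at [0.152, 0.58, 0.219] pointing down, gripper open.
Joint ranges: [-2.96, 2.96], [-0.89, 2.26], [0.02, 2.5], [-1.34, 4.48], [0, 2.73], [-2.66, 2.66]. Speed limits (rad/s): [2.39, 2.39, 2.79, 3.14, 3.14, 3.14].

### API

Orientations are given as a rotation vector (axis times angle).
In Python, from plant import read_state, read_camera, camera_model, close_job gives the robot as it stands. The module is installed in compiled form; this text tells all that it offers.
- The arm moves only by the tool carry_out, never from a script. Its argument "moves" is a list of rows, each an object of numbers: "jaw": the finger opening in m, from 0 to 0.093; "dx", "dy", "dz": the shift along the tool's x, y, z in m; "yaw": the turn about the tool's z in rad. In form: [{"jaw": .., "dx": .., "dy": .., "dz": .., "yaw": ..}, ...]. A call has 1 to 8 rows; each row shifts and turns the commanded pose from where the row before left it, along the tool's axes as they then stand; what a row does not reach is not made up. A row lasts 1/8 s, in which the tool goes at most 62.5 mm and 10.7 degrees, less where a joint would pass 70% of its speed; a pose out of reach is approached as far as the arm can. A call is refused whole if a number of a shift passes 0.0625 or a number of a turn 0.188, either way. A call with a gripper value outside its range is refused whole. The fingers move at their own pace and stop on an object; "grip_force" is the grip in N (left out, the last holds). Time passes only in rows, so rows that do not move let the fingers close. It gives the time, the measured TCP pose, the force, the opening and the grip force at its end, in the units of the state.
- read_state(): the state, without advancing time (a new reading comes with each control period).
- read_camera(name): name is "side" or "top"; returns the picture (480x640x3 uint8, red, green, blue); there is no depth.
- camera_model(name): a dict with "camera_matrix" (3x3 intrinsics, pixels), "view" (4x4, takes a point from world to camera coordinates). Camera axes: x right, y up, looking along -z (the intrinsics and any distortion apply to the point x, -y, -z); pixel columns grow to the right and rows downward; lengths in m; the calibration is good to about 2 mm. A picture is of the moment at which its call begins. camera_model takes no time and is no camera call.
- close_job(): hands the job in; it is judged then, once.
The state is a dict: "t": time; "q": joint angles; "dq": joint speeds; "joint_torque": joint torques, N m; "tool_pos": TCP position; "orientation": TCP orientation; "force": force on the tool from outside, world axes, zero at the start; "wrist_torque": the same for the moment, N m; "opening": finger opening in m; "gripper_force": force on a finger pad.
Only numpy, scipy, OpenCV 4.12 (cv2) and the standard library are available. Lean on these libraries where they do the work, as an engineer would, in place of code of your own. Each camera call takes 0.05 s, during which the arm holds its last target. There are 200 camera calls.

### The job

Close the draw latch on top of the grey equipment case: swing the steel loop (by its blue ball knob) over the keeper on the far half and hook its bar under the keeper's lip, then push the orange lever over and down until it snaps past centre and stays flat by itself, with the far half drawn up. Work by feel, without forcing anything (about 30 N is too much), and leave the scanner, the tin and the tape dispenser where they are.

Things in the scene. Friction and masses are not known exactly. Their poses are not given: they have to be found in the camera images.
- case: Grey hard case with aluminium edges, heavy, immovable, standing on its hinge edge; 260 mm wide (its y), flat top 140 mm above the bench. Origin under it on the bench, in the seam plane; x points from the near (lever) half across the seam to the far half, z up. Near half x -100 to -2.5 mm, far half 2.5 to 62 mm. The latch is on the top, at y = 0 of the case, and moves only in that plane.
- lid (a joint): Far half of the case, hinged at the foot of the seam (10 mm above the bench): 0 = shut, 0.043 rad = ajar by about 6 mm at the top, where a stiff springy gasket holds it (about 14 N per mm at the top). Well latched it reads about 0.01.
- lid_shell: The far half's shell, its flat top 140 mm above the bench. Its origin lies on the bench plane in the seam, axes as the case's when shut.
- latch_lever (a joint): Lever angle: 0 = flat, shut (hard stop), pointing along the case's -x; grows as its free end goes up and over towards the far half; 1.57 = upright; stop at 2.5. Friction 0.06 Nm: stays where left while the loop is slack. Shutting it with the loop hooked: taut at about 1.2, resistance peaks near 0.7 (6 to 10 N at the grip), dead centre near 0.24; below that it snaps to 0 and holds.
- lever_pivot (a point): The lever's hinge axis (along the case's y), fixed on the case at x = -34 mm, y = 0, 154 mm above the bench.
- lever_grip: Orange grip sleeve on the lever, 24 mm wide (case y), 8 mm thick, 28 to 72 mm from the pivot. Its origin is the lever's pivot; its own -x points along the lever to the free end, its +z is out of the outer face, the one pushed to shut the lever (7 mm off the line through the pivot).
- lever_press (a point): Point on the outer face of the orange grip, 55 mm from the pivot: a good place to push. It faces up when the lever is shut and towards the far half when the lever is upright.
- latch_loop (a joint): Angle of the loop on the lever. Its slope above the case's +x is this value minus latch_lever (0 = level, pointing to the far half). Light friction (0.03 Nm): stays where left.
- loop_bar: Cross bar of the steel wire loop, 6 mm thick, 40 mm long along the case's y; origin at its centre. The loop is pivoted on the lever 20 mm from the lever's pivot; two 5 mm arms run 78 mm from there to the bar, at y = +-20 mm. Its x axis points along the loop away from the lever, z along the ball knob's stem.
- ball_grip (a point): Centre of the blue ball knob, 16 mm across, by which the loop is swung; it stands on a 6 mm stem from the bar, 28 mm along the bar's z and 9.5 mm along its x from the bar's centre. Pinched with the fingers closing along the case's y it turns freely between the pads as the loop swings; a firm grip (about 20 N) does not slip.
- keeper: Steel hook on the far half's top, 24 mm wide: a wall with a lip at its top pointing away from the lever. Origin = centre of the bar when hooked, 9 mm above the case's top; axes nearly the case's. Wall face at x = -3 mm; lip out to x = +4 mm, from z = 3 to 9 mm. The bar must come down beyond the lip (x above 7 mm) to the case's top (z about -6 mm), then be drawn back against the wall.
- scanner: White and grey hand scanner lying on the bench, 155 mm long, 36 mm wide, 40 mm high. Bystander.
- tin: Tin can, 68 mm across, 85 mm high. Bystander.
- tape: White and blue tape dispenser, 100 by 45 mm, 42 mm high. Bystander.

How it is judged:
On the way:
1. the loop's bar is behind and under the keeper's lip while the lever is still up (x of loop_bar in the frame of keeper between -0.007 and 0.006 m and z of loop_bar in the frame of keeper between -0.012 and 0.004 m and value of joint latch_lever above 0.5 rad), for 0.1 s.
At the end, for the whole second after the job is handed in: The lever lies flat (within 0.06 rad of its stop) and at rest, the loop's bar is seated under the keeper's lip (within about 6 mm of its seat along the case's x, and no higher than 5 mm above it), and the far half is drawn up to within 0.022 rad of shut (about 3 mm at the top) (value of joint latch_lever below 0.06 rad and x of loop_bar in the frame of keeper between -0.007 and 0.006 m and z of loop_bar in the frame of keeper between -0.011 and 0.005 m and value of joint lid below 0.022 rad and velocity of joint latch_lever between -0.1 and 0.1 rad/s); the robot touches nothing.
It fails at once if the lever's grip is pushed with more than 30 N (contact force between the fingers and lever_grip above 30 N).
It fails at once if the loop's bar is pressed on the far half's top with more than 30 N (contact force between loop_bar and lid_shell above 30 N).
It fails at once if the robot pushes on the far half's shell with more than 30 N (contact force between any of the fingers, the arm and lid_shell above 30 N).
It fails at once if a bystander (scanner, tin or tape dispenser) is moved more than 30 mm (distance of any of scanner, tin, tape from where it was at the start of the episode above 0.03 m).
It also fails if it takes over 58 s, if anything falls off the work surface, if the arm or the gripper's body presses on something with over 40 N, if the wrist force passes 120 N, or if a joint passes its speed limit or range.

## Working session

There is one attempt and no reset: what is moved stays moved. The work goes in short steps, Python scripts to look and compute and a tool call to move; the robot and the scene stay as the last step left them, time stands still between calls to the robot, and variables do not carry over. Pictures are saved under pics/ and viewed, at most 10 in all, crops included, and the job is handed in when it is done.

Besides the shell and the picture viewer there is one more tool, called after "Emit:" as name(argument=value, ...), one argument or row to a line, values as JSON. carry_out: Moves the arm, as the interface text tells. Its arguments: {"type":"object","properties":{"moves":{"type":"array","items":{"type":"object","properties":{"jaw":{"type":"number"},"dx":{"type":"number"},"dy":{"type":"number"},"dz":{"type":"number"},"yaw":{"type":"number"}}}},"grip_force":{"type":"number"}},"required":["moves"]}

```bash
mkdir -p pics
cat > h.py <<'E'
import numpy as np,cv2
from plant import *
def proj(n,P):
    m=camera_model(n);K=np.array(m["camera_matrix"]);V=np.array(m["view"])
    p=V@np.append(P,1);p=np.array([p[0],-p[1],-p[2]]);u=K@p;return u[:2]/u[2]
def ray(n,uv):
    m=camera_model(n);K=np.array(m["camera_matrix"]);V=np.array(m["view"])
    d=np.linalg.inv(K)@np.array([uv[0],uv[1],1.]);d=np.array([d[0],-d[1],-d[2]])
    R=V[:3,:3];return -R.T@V[:3,3],R.T@d
def onz(n,uv,z):
    o,d=ray(n,uv);return o+d*(z-o[2])/d[2]
def tri(uva,uvb,a="side",b="top"):
    o1,d1=ray(a,uva);o2,d2=ray(b,uvb)
    s=np.linalg.lstsq(np.c_[d1,-d2],o2-o1,rcond=None)[0]
    p,q=o1+d1*s[0],o2+d2*s[1];return (p+q)/2,np.linalg.norm(p-q)
def shot(n,f):
    i=read_camera(n);cv2.imwrite(f"pics/{f}.png",i[:,:,::-1]);return i
def blobs(i,lo,hi,k=4,amin=30):
    h=cv2.cvtColor(i,cv2.COLOR_RGB2HSV);m=cv2.inRange(h,lo,hi)
    n,l,s,c=cv2.connectedComponentsWithStats(m)
    return [(s[j].tolist(),c[j].round(1).tolist()) for j in sorted(range(1,n),key=lambda j:-s[j,4])[:k] if s[j,4]>amin]
BLUE=((100,120,50),(130,255,255));OR=((5,150,100),(20,255,255))
E
python3 - <<'E'
from h import *
for n in("side","top"):
    i=shot(n,n+"0");print(n,"blue",blobs(i,*BLUE),"or",blobs(i,*OR));print(camera_model(n))
s=read_state();print({k:np.round(s[k],3) for k in("t","tool_pos","orientation","force","opening")})
E
```

```text
side blue [([109, 94, 75, 44, 1183], [147.7, 110.6]), ([354, 427, 46, 40, 940], [376.8, 446.6]), ([102, 136, 49, 35, 895], [125.7, 154.3]), ([515, 359, 35, 55, 698], [532.2, 386.2])] or [([401, 111, 169, 14, 1469], [489.2, 116.8]), ([211, 106, 113, 12, 859], [268.8, 111.3]), ([344, 193, 14, 21, 145], [350.8, 202.6])]
{'camera_matrix': array([[438.30383687,   0.        , 319.909834  ],
       [  0.        , 438.30383687, 238.94934583],
       [  0.        ,   0.        ,   1.        ]]), 'view': array([[ 0.99967547,  0.02162943,  0.01345782, -0.49823797],
       [-0.02433864,  0.65496239,  0.75526942, -0.09598238],
       [ 0.00752168, -0.75535186,  0.65527627, -0.97928775],
       [ 0.        ,  0.        ,  0.        ,  1.        ]])}
top blue [([472, 194, 24, 29, 346], [483.3, 207.9]), ([407, 82, 41, 10, 307], [427.1, 86.9]), ([288, 171, 9, 9, 58], [292.2, 174.4])] or [([288, 195, 13, 16, 181], [293.9, 202.7])]
{'camera_matrix': array([[566.92485232,   0.        , 320.0167958 ],
       [  0.        , 566.92485232, 234.6591048 ],
       [  0.        ,   0.        ,   1.        ]]), 'view': array([[ 2.59611671e-02, -9.99653346e-01,  4.38239941e-03,
        -1.34188944e-02],
       [ 9.87046846e-01,  2.63275615e-02,  1.58257334e-01,
        -5.20972040e-01],
       [-1.58317852e-01,  2.17088417e-04,  9.87388176e-01,
        -1.19811421e+00],
       [ 0.00000000e+00,  0.00000000e+00,  0.00000000e+00,
         1.00000000e+00]])}
{'t': np.float64(0.1), 'tool_pos': array([0.152, 0.58 , 0.218]), 'orientation': array([-4.020e-01, -3.115e+00,  3.000e-03]), 'force': array([-0.767,  0.434, -0.863]), 'opening': np.float64(0.093)}
```

View pics/side0.png

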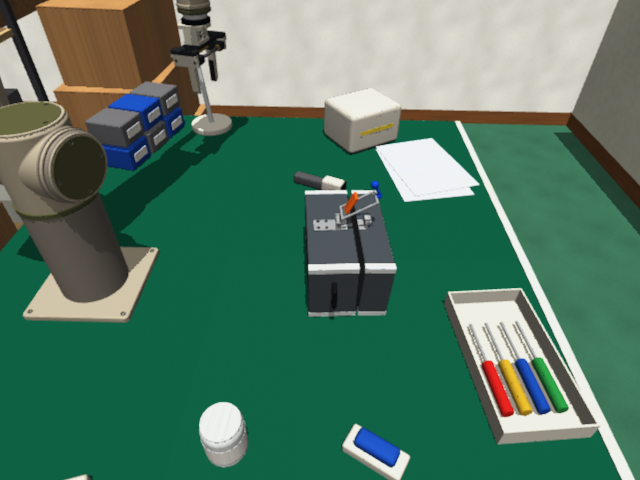

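View pics/top0.png

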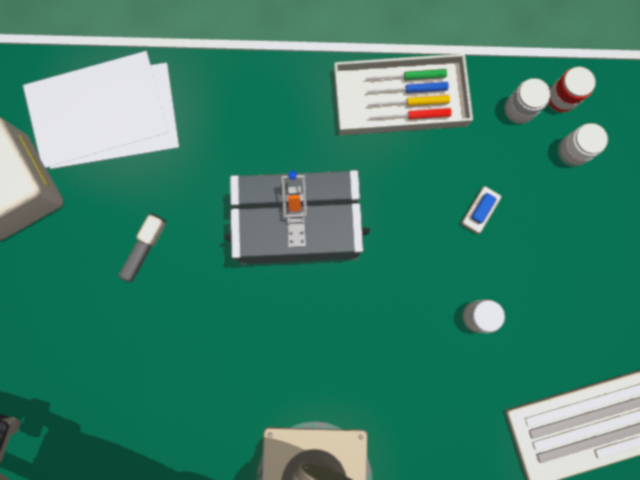

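The side view shows the lever up at (350,203) and the blue ball at (375,184). In the top view the ball is at (292,174), the orange grip at (294,203), and the case's white end strips at columns ~235 and ~356.

Run:
```python
from h import *
s=cv2.imread("pics/side0.png")[:,:,::-1].copy();t=cv2.imread("pics/top0.png")[:,:,::-1].copy()
bs=blobs(s[170:205,360:390],*BLUE);print(bs)
b=np.array(bs[0][1])+[360,170]
print("ball",tri(b,(292.2,174.4)),"orange c",tri((350.8,202.6),(293.9,202.7)))
g=cv2.cvtColor(t,cv2.COLOR_RGB2HSV)
m=cv2.inRange(g,(0,0,175),(180,60,255));m[:165]=0;m[265:]=0;m[:,:225]=0;m[:,370:]=0
n,l,st,c=cv2.connectedComponentsWithStats(m)
E={}
for j in range(1,n):
    if st[j,4]>150:
        p=np.argwhere(l==j)[:,::-1].astype(np.float32);r=cv2.minAreaRect(p);bx=cv2.boxPoints(r)
        print(st[j],c[j].round(1));print([onz("top",q,.14).round(4).tolist() for q in bx])
# dark seam
v=cv2.imread("pics/top0.png",0)
for u in(250,265,320,340):print(u,[(r,int(v[r,u])) for r in range(198,213)])
cv2.imwrite("pics/c1.png",np.hstack([cv2.resize(s[160:245,290:400],None,fx=4,fy=4,interpolation=2),cv2.resize(t[160:245,250:335],None,fx=4,fy=4,interpolation=2)])[:,:,::-1])
```

```text
[([11, 11, 11, 18, 99], [16.3, 18.4])]
ball (array([0.60488906, 0.05565227, 0.23034154]), np.float64(0.0012890876368276344)) orange c (array([0.55711231, 0.05221741, 0.19699965]), np.float64(0.0001436175046113833))
[350 171   9  28 214] [354.3 184.3]
[[0.6388, -0.0569, 0.14], [0.6402, -0.0729, 0.14], [0.5831, -0.077, 0.14], [0.5818, -0.0612, 0.14]]
[231 176   8  28 210] [234.3 189.8]
[[0.6218, 0.1853, 0.14], [0.6222, 0.171, 0.14], [0.5659, 0.1682, 0.14], [0.5655, 0.1824, 0.14]]
[352 204  11  48 374] [356.8 227.2]
[[0.5698, -0.0619, 0.14], [0.5712, -0.078, 0.14], [0.4751, -0.085, 0.14], [0.4737, -0.069, 0.14]]
[231 209   9  48 373] [235.1 232.7]
[[0.5529, 0.1831, 0.14], [0.5539, 0.1674, 0.14], [0.4581, 0.1593, 0.14], [0.4571, 0.1748, 0.14]]
[289 224  16  22 291] [296.3 234.4]
[[0.5254, 0.0634, 0.14], [0.5263, 0.0332, 0.14], [0.4835, 0.0319, 0.14], [0.4827, 0.0619, 0.14]]
250 [(198, 112), (199, 113), (200, 112), (201, 109), (202, 97), (203, 76), (204, 58), (205, 53), (206, 54), (207, 56), (208, 72), (209, 95), (210, 109), (211, 113), (212, 114)]
265 [(198, 112), (199, 112), (200, 110), (201, 101), (202, 87), (203, 66), (204, 56), (205, 54), (206, 57), (207, 72), (208, 95), (209, 109), (210, 114), (211, 116), (212, 116)]
320 [(198, 110), (199, 97), (200, 74), (201, 59), (202, 55), (203, 54), (204, 60), (205, 78), (206, 101), (207, 114), (208, 117), (209, 118), (210, 119), (211, 118), (212, 118)]
340 [(198, 98), (199, 77), (200, 60), (201, 54), (202, 54), (203, 59), (204, 75), (205, 100), (206, 113), (207, 116), (208, 118), (209, 118), (210, 118), (211, 119), (212, 119)]
```

View pics/c1.png

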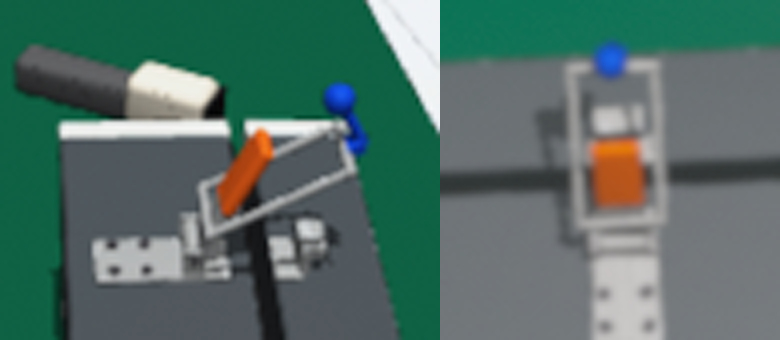

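The crop shows the ball at about (375,184.5) in the side view, with its stem below it. The loop frame sits above the keeper, and the lever leans about 120° over.

```bash
cat >> h.py <<'E'
O=np.array([.5648,.0527]);A=.0705
def tocase(p):
    d=np.array(p[:2])-O;c,s=np.cos(A),np.sin(A);return np.round([1e3*(c*d[0]+s*d[1]),1e3*(-s*d[0]+c*d[1]),1e3*p[2]],1)
def toworld(x,y,z):
    c,s=np.cos(A),np.sin(A);return np.array([O[0]+(c*x-s*y)/1e3,O[1]+(s*x+c*y)/1e3,z/1e3])
def st():
    s=read_state();return tocase(s["tool_pos"]),{k:np.round(s[k],3).tolist() for k in("t","orientation","force","opening","gripper_force")}
E
python3 - <<'E'
from h import *
b,e=tri((375.2,184.5),(292.2,174.4));print("ball",b,tocase(b),e)
print("orange",tocase(tri((350.8,202.6),(293.9,202.7))[0]))
print("keeper lip top-view", tocase(onz("top",(295,186.5),.158)),tocase(onz("top",(295,193),.158)))
# keeper in side view: cast onto case plane y=0
for uv in [(290+325/4,160+222/4),(290+298/4,160+235/4)]: print("side",tocase(onz("side",uv,.158)))
E
```

```text
ball [0.60203051 0.05512961 0.23989066] [ 3.730e+01 -2.000e-01  2.399e+02] 0.0007445226129236522
orange [-7.70e+00  1.00e-01  1.97e+02]
keeper lip top-view [ 34.   -2.1 158. ] [ 20.7  -1.6 158. ]
side [ 38.2   6.3 158. ]
side [ 22.7  -4.1 158. ]
```

Emit:
carry_out(
  moves=[
    {"dz":-0.05,"yaw":-0.163,"jaw":0.05},
    {"dz":-0.05,"yaw":-0.164},
    {"dx":-0.033,"dy":-0.044},
    {"dx":-0.033,"dy":-0.044},
    {"dx":-0.033,"dy":-0.044},
    {"dx":-0.033,"dy":-0.044},
    {"dx":-0.033,"dy":-0.044},
    {"dx":-0.033,"dy":-0.044},
  ],
)

```text
invalid input at $.moves[0]: expected keys jaw, dx, dy, dz, yaw
```

```bash
python3 -c "
from h import *
print(st())"
```

```text
(array([-374.4,  554.9,  217.7]), {'t': 0.1, 'orientation': [-0.402, -3.115, 0.003], 'force': [-0.767, 0.434, -0.863], 'opening': 0.093, 'gripper_force': 0.0})
```

Emit:
carry_out(
  moves=[
    {"jaw":0.05,"dx":0,"dy":0,"dz":-0.05,"yaw":-0.163},
    {"jaw":0.05,"dx":0,"dy":0,"dz":-0.05,"yaw":-0.164},
    {"jaw":0.05,"dx":-0.033,"dy":-0.044,"dz":0,"yaw":0},
    {"jaw":0.05,"dx":-0.033,"dy":-0.044,"dz":0,"yaw":0},
    {"jaw":0.05,"dx":-0.033,"dy":-0.044,"dz":0,"yaw":0},
    {"jaw":0.05,"dx":-0.033,"dy":-0.044,"dz":0,"yaw":0},
    {"jaw":0.05,"dx":-0.033,"dy":-0.044,"dz":0,"yaw":0},
    {"jaw":0.05,"dx":-0.033,"dy":-0.044,"dz":0,"yaw":0},
  ],
)

```text
t: 1.1
tool_pos: [0.3691, 0.3293, 0.3183]
orientation: [0.111, -3.139, 0.0]
force: [0.9, -0.0, -0.4]
opening: 0.0501
gripper_force: 0.0
```

```bash
python3 -c "
from h import *
print(st())"
```

```text
(array([-175.7,  289.7,  318.3]), {'t': 1.1, 'orientation': [0.111, -3.139, 0.0], 'force': [0.93, -0.009, -0.436], 'opening': 0.05, 'gripper_force': 0.0})
```

Emit:
carry_out(
  moves=[
    {"jaw":0.05,"dx":-0.0304,"dy":-0.0414,"dz":0,"yaw":0},
    {"jaw":0.05,"dx":-0.0304,"dy":-0.0414,"dz":0,"yaw":0},
    {"jaw":0.05,"dx":-0.0304,"dy":-0.0414,"dz":0,"yaw":0},
    {"jaw":0.05,"dx":-0.0304,"dy":-0.0414,"dz":0,"yaw":0},
    {"jaw":0.05,"dx":-0.0304,"dy":-0.0414,"dz":0,"yaw":0},
    {"jaw":0.05,"dx":-0.0304,"dy":-0.0414,"dz":0,"yaw":0},
    {"jaw":0.05,"dx":-0.0304,"dy":-0.0414,"dz":0,"yaw":0},
    {"jaw":0.05,"dx":0,"dy":0,"dz":0,"yaw":0},
  ],
)

```text
t: 2.1
tool_pos: [0.602, 0.0536, 0.3168]
orientation: [0.104, -3.137, 0.001]
force: [0.3, 0.4, 0.5]
opening: 0.0499
gripper_force: 0.0
```

```bash
python3 -c "
from h import *
print(st())"
```

```text
(array([ 37.2,  -1.7, 316.8]), {'t': 2.1, 'orientation': [0.104, -3.137, 0.001], 'force': [0.307, 0.413, 0.51], 'opening': 0.05, 'gripper_force': 0.0})
```

Emit:
carry_out(
  moves=[
    {"jaw":0.05,"dx":0,"dy":0.0015,"dz":0.045,"yaw":0},
    {"jaw":0.05,"dx":0,"dy":0,"dz":0.033,"yaw":0},
    {"jaw":0.05,"dx":0,"dy":0,"dz":0.01,"yaw":0},
    {"jaw":0.05,"dx":0,"dy":0,"dz":0,"yaw":0},
  ],
  grip_force=20,
)

```text
t: 2.6
tool_pos: [0.6005, 0.0587, 0.2307]
orientation: [0.111, -3.139, -0.0]
force: [0.6, -0.6, -0.1]
opening: 0.05
gripper_force: 0.0
```

```bash
python3 -c "
from h import *
print(st())
s=shot('side','s2');t=shot('top','t2')
cv2.imwrite('pics/c2.png',np.hstack([cv2.resize(s[140:225,310:410],None,fx=4,fy=4,interpolation=2),cv2.resize(t[140:225,250:335],None,fx=4,fy=4,interpolation=2)])[:,:,::-1])"
```

```text
(array([ 36. ,   3.5, 230.7]), {'t': 2.6, 'orientation': [0.111, -3.139, -0.0], 'force': [0.581, -0.59, -0.137], 'opening': 0.05, 'gripper_force': 0.0})
```

View pics/c2.png

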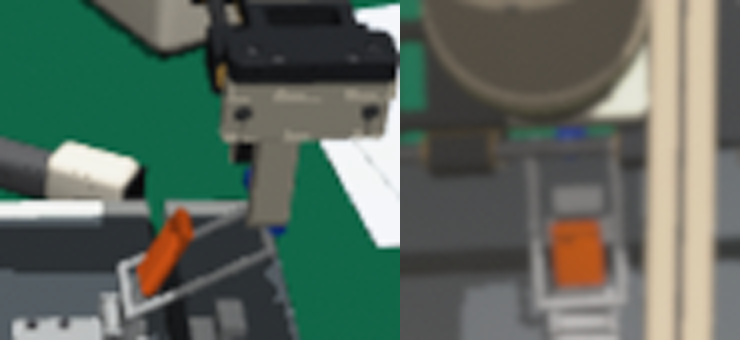

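The side crop shows the ball just behind the near finger at its left edge, at about the right height, so I shift slightly back and close.

Emit:
carry_out(
  moves=[
    {"jaw":0.05,"dx":0.002,"dy":-0.003,"dz":0,"yaw":0},
    {"jaw":0.012,"dx":0,"dy":0,"dz":0,"yaw":0},
    {"jaw":0.012,"dx":0,"dy":0,"dz":0,"yaw":0},
    {"jaw":0.01,"dx":0,"dy":0,"dz":0,"yaw":0},
    {"jaw":0.01,"dx":0,"dy":0,"dz":0,"yaw":0},
    {"jaw":0.01,"dx":0,"dy":0,"dz":0,"yaw":0},
  ],
  grip_force=20,
)

```text
t: 3.45
tool_pos: [0.5991, 0.055, 0.2306]
orientation: [0.11, -3.139, 0.0]
force: [-0.2, -0.8, -0.6]
opening: 0.0144
gripper_force: 20.0
```

```bash
python3 -c "
from h import *
print(st())"
```

```text
(array([ 3.440e+01, -1.000e-01,  2.306e+02]), {'t': 3.45, 'orientation': [0.11, -3.139, 0.0], 'force': [-0.159, -0.808, -0.649], 'opening': 0.014, 'gripper_force': 20.0})
```

Emit:
carry_out(
  moves=[
    {"jaw":0.01,"dx":-0.0113,"dy":0,"dz":0.012,"yaw":0},
    {"jaw":0.01,"dx":-0.0087,"dy":0,"dz":0.0135,"yaw":0},
    {"jaw":0.01,"dx":-0.0063,"dy":0,"dz":0.0147,"yaw":0},
    {"jaw":0.01,"dx":-0.0036,"dy":0,"dz":0.0156,"yaw":0},
    {"jaw":0.01,"dx":-0.0009,"dy":0,"dz":0.0098,"yaw":0},
    {"jaw":0.01,"dx":0,"dy":0,"dz":0,"yaw":0},
  ],
)

```text
t: 4.2
tool_pos: [0.6293, 0.0573, 0.1638]
orientation: [0.11, -3.138, -0.0]
force: [0.1, 0.3, 0.5]
opening: 0.0144
gripper_force: 20.0
```

```bash
python3 -c "
from h import *
print(st())
s=shot('side','s3');t=shot('top','t3')
print(blobs(s[150:260,310:420],*OR),blobs(t[150:260,250:340],*OR))
cv2.imwrite('pics/c3.png',np.hstack([cv2.resize(s[150:240,310:410],None,fx=4,fy=4,interpolation=2),cv2.resize(t[140:230,250:335],None,fx=4,fy=4,interpolation=2)])[:,:,::-1])"
```

```text
(array([ 64.7,  -0. , 163.8]), {'t': 4.2, 'orientation': [0.11, -3.138, -0.0], 'force': [0.095, 0.292, 0.477], 'opening': 0.014, 'gripper_force': 20.0})
[([36, 43, 15, 21, 161], [42.7, 53.0])] [([38, 44, 13, 16, 192], [44.0, 51.6])]
```

View pics/c3.png

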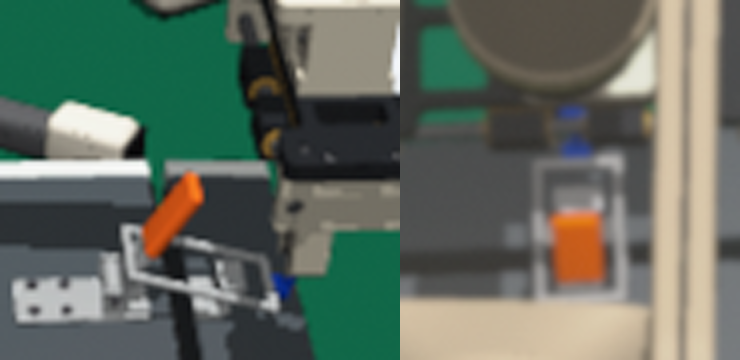

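The loop now slopes down, with its bar near (378,225) beyond the keeper and the ball in the fingers. I lower it further by feel.

Emit:
carry_out(
  moves=[
    {"jaw":0.01,"dx":0,"dy":0,"dz":0.002,"yaw":0},
    {"jaw":0.01,"dx":0,"dy":0,"dz":0.002,"yaw":0},
    {"jaw":0.01,"dx":0,"dy":0,"dz":0.001,"yaw":0},
    {"jaw":0.01,"dx":0,"dy":0,"dz":0,"yaw":0},
  ],
)

```text
t: 4.8
tool_pos: [0.6299, 0.0573, 0.1601]
orientation: [-0.11, 3.139, 0.0]
force: [1.5, 0.9, 0.3]
opening: 0.0145
gripper_force: 20.0
```

Emit:
carry_out(
  moves=[
    {"jaw":0.01,"dx":0.0003,"dy":0,"dz":0.0015,"yaw":0},
    {"jaw":0.01,"dx":0,"dy":0,"dz":0,"yaw":0},
  ],
)

```text
t: 5.05
tool_pos: [0.6299, 0.0572, 0.1586]
orientation: [-0.11, 3.139, 0.0]
force: [1.4, 0.8, 0.2]
opening: 0.0146
gripper_force: 20.0
```

Emit:
carry_out(
  moves=[
    {"jaw":0.01,"dx":0.0003,"dy":0,"dz":0.001,"yaw":0},
    {"jaw":0.01,"dx":0,"dy":0,"dz":0,"yaw":0},
  ],
)

```text
t: 5.3
tool_pos: [0.6297, 0.0572, 0.1578]
orientation: [-0.11, 3.139, 0.0]
force: [4.1, 1.0, 0.2]
opening: 0.0141
gripper_force: 20.0
```

Emit:
carry_out(
  moves=[
    {"jaw":0.01,"dx":0,"dy":0,"dz":0.0015,"yaw":0},
    {"jaw":0.01,"dx":0,"dy":0,"dz":0,"yaw":0},
  ],
)

```text
t: 5.55
tool_pos: [0.6294, 0.0572, 0.156]
orientation: [-0.11, 3.139, -0.0]
force: [4.5, 0.3, 0.5]
opening: 0.0148
gripper_force: 20.0
```

Emit:
carry_out(
  moves=[
    {"jaw":0.01,"dx":0,"dy":0,"dz":0.001,"yaw":0},
    {"jaw":0.01,"dx":0,"dy":0,"dz":0,"yaw":0},
  ],
)

```text
t: 5.8
tool_pos: [0.6293, 0.0572, 0.155]
orientation: [-0.11, 3.14, -0.0]
force: [4.1, -0.5, -0.1]
opening: 0.0145
gripper_force: 20.0
```

Emit:
carry_out(
  moves=[
    {"jaw":0.01,"dx":0,"dy":0,"dz":0.001,"yaw":0},
    {"jaw":0.01,"dx":0,"dy":0,"dz":0,"yaw":0},
  ],
)

```text
t: 6.05
tool_pos: [0.6291, 0.0572, 0.1539]
orientation: [0.11, -3.139, 0.0]
force: [4.0, 0.6, -0.3]
opening: 0.0145
gripper_force: 20.0
```

Emit:
carry_out(
  moves=[
    {"jaw":0.01,"dx":0,"dy":0,"dz":0.001,"yaw":0},
    {"jaw":0.01,"dx":0,"dy":0,"dz":0,"yaw":0},
  ],
)

```text
t: 6.3
tool_pos: [0.6291, 0.0572, 0.1532]
orientation: [0.11, -3.139, 0.0]
force: [0.1, 0.5, 2.9]
opening: 0.0146
gripper_force: 20.0
```

Emit:
carry_out(
  moves=[
    {"jaw":0.01,"dx":0,"dy":0,"dz":0.001,"yaw":0},
    {"jaw":0.01,"dx":0,"dy":0,"dz":0,"yaw":0},
  ],
)

```text
t: 6.55
tool_pos: [0.6293, 0.0572, 0.153]
orientation: [-0.11, 3.139, -0.0]
force: [-2.1, 0.9, 7.2]
opening: 0.0144
gripper_force: 20.0
```

```bash
python3 -c "
from h import *
print(st())
s=shot('side','s4');t=shot('top','t4')
a=blobs(s[150:260,310:420],*OR)[0][1];b=blobs(t[150:260,250:340],*OR)[0][1];print(a,b)
print(tocase(tri(np.array(a)+[310,150],np.array(b)+[250,150])[0]))
cv2.imwrite('pics/c4.png',np.hstack([cv2.resize(s[180:240,330:410],None,fx=6,fy=6,interpolation=2),cv2.resize(t[160:220,270:320],None,fx=6,fy=6,interpolation=2)])[:,:,::-1])"
```

```text
(array([ 6.46e+01, -1.00e-01,  1.53e+02]), {'t': 6.55, 'orientation': [-0.11, 3.139, -0.0], 'force': [-2.109, 0.858, 7.192], 'opening': 0.014, 'gripper_force': 20.001})
[43.5, 53.5] [43.8, 50.9]
[ -2.8   0.2 194.3]
```

View pics/c4.png

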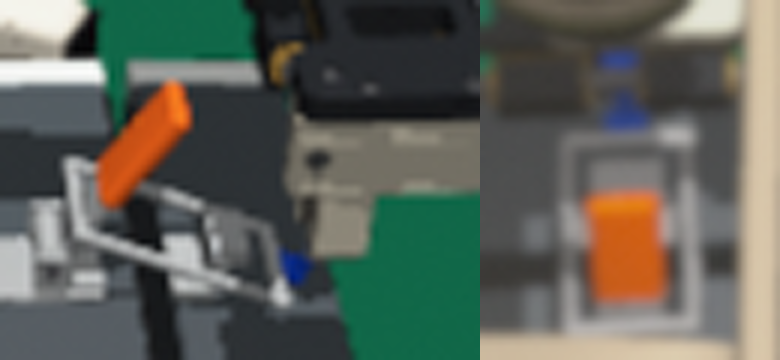

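The bar rests on the far half's top beyond the keeper (side, around (375,228)), with about 7 N of contact. I ease it and draw back.

Emit:
carry_out(
  moves=[
    {"jaw":0.01,"dx":0.003,"dy":0,"dz":-0.0005,"yaw":0},
    {"jaw":0.01,"dx":0.003,"dy":0,"dz":-0.0003,"yaw":0},
    {"jaw":0.01,"dx":0.003,"dy":0,"dz":-0.0002,"yaw":0},
    {"jaw":0.01,"dx":0.002,"dy":0,"dz":0,"yaw":0},
    {"jaw":0.01,"dx":0,"dy":0,"dz":0,"yaw":0},
  ],
)

```text
t: 7.28
tool_pos: [0.6189, 0.0565, 0.1534]
orientation: [-0.11, 3.138, 0.0]
force: [5.2, 0.8, 0.9]
opening: 0.0145
gripper_force: 20.0
```

Emit:
carry_out(
  moves=[
    {"jaw":0.01,"dx":0.002,"dy":0,"dz":0,"yaw":0},
    {"jaw":0.01,"dx":0.001,"dy":0,"dz":0,"yaw":0},
    {"jaw":0.01,"dx":0,"dy":0,"dz":0,"yaw":0},
  ],
)

```text
t: 7.65
tool_pos: [0.6162, 0.0562, 0.1536]
orientation: [-0.11, 3.137, -0.0]
force: [5.7, 0.4, 2.7]
opening: 0.0144
gripper_force: 20.0
```

```bash
python3 -c "
from h import *
print(st())"
```

```text
(array([ 5.150e+01, -1.000e-01,  1.536e+02]), {'t': 7.65, 'orientation': [-0.11, 3.137, -0.0], 'force': [5.681, 0.366, 2.724], 'opening': 0.014, 'gripper_force': 20.0})
```

Emit:
carry_out(
  moves=[
    {"jaw":0.01,"dx":0.002,"dy":0,"dz":-0.0003,"yaw":0},
    {"jaw":0.01,"dx":0.001,"dy":0,"dz":0,"yaw":0},
    {"jaw":0.01,"dx":0,"dy":0,"dz":0,"yaw":0},
  ],
)

```text
t: 8.02
tool_pos: [0.6133, 0.0561, 0.1541]
orientation: [-0.11, 3.137, 0.0]
force: [5.1, 0.3, 1.4]
opening: 0.0146
gripper_force: 20.0
```

Emit:
carry_out(
  moves=[
    {"jaw":0.01,"dx":0.001,"dy":0,"dz":0,"yaw":0},
    {"jaw":0.01,"dx":0.001,"dy":0,"dz":0,"yaw":0},
    {"jaw":0.01,"dx":0,"dy":0,"dz":0,"yaw":0},
  ],
)

```text
t: 8.4
tool_pos: [0.6119, 0.0559, 0.1544]
orientation: [-0.11, 3.136, 0.0]
force: [8.6, 1.0, 1.5]
opening: 0.0143
gripper_force: 20.0
```

```bash
python3 -c "
from h import *
print(st())"
```

```text
(array([ 4.730e+01, -1.000e-01,  1.544e+02]), {'t': 8.4, 'orientation': [-0.11, 3.136, 0.0], 'force': [8.57, 0.954, 1.494], 'opening': 0.014, 'gripper_force': 20.0})
```

Emit:
carry_out(
  moves=[
    {"jaw":0.01,"dx":0.001,"dy":0,"dz":0,"yaw":0},
    {"jaw":0.01,"dx":0,"dy":0,"dz":0,"yaw":0},
  ],
)

```text
t: 8.65
tool_pos: [0.6115, 0.0559, 0.1545]
orientation: [-0.11, 3.134, 0.0]
force: [10.9, 0.6, 0.2]
opening: 0.0142
gripper_force: 20.0
```

```bash
python3 -c "
from h import *
print(st())
s=shot('side','s5');t=shot('top','t5')
a=blobs(s[150:260,310:420],*OR)[0][1];b=blobs(t[150:260,250:340],*OR)[0][1];print(a,b)
print(tocase(tri(np.array(a)+[310,150],np.array(b)+[250,150])[0]))
cv2.imwrite('pics/c5.png',np.hstack([cv2.resize(s[180:240,330:410],None,fx=6,fy=6,interpolation=2),cv2.resize(t[160:220,270:320],None,fx=6,fy=6,interpolation=2)])[:,:,::-1])"
```

```text
(array([ 4.680e+01, -1.000e-01,  1.545e+02]), {'t': 8.65, 'orientation': [-0.11, 3.134, 0.0], 'force': [10.874, 0.584, 0.192], 'opening': 0.014, 'gripper_force': 20.0})
[22.4, 51.0] [44.6, 72.1]
[-45.8   0.  201.7]
```

View pics/c5.png

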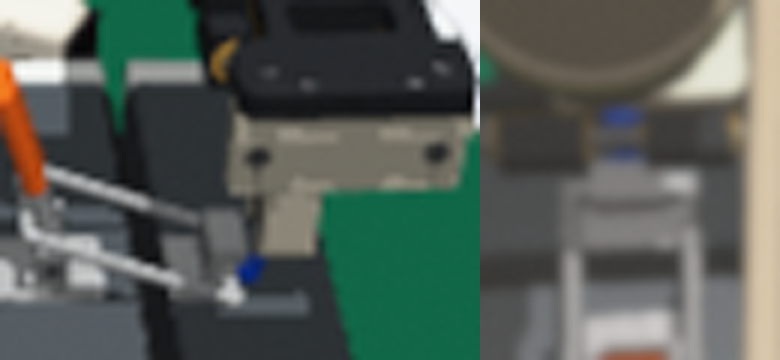

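The orange lever is drawn back to about 1.25 rad and the bar is behind the keeper's wall at (369,228). I release the ball and go up.

Emit:
carry_out(
  moves=[
    {"jaw":0.01,"dx":-0.001,"dy":0,"dz":0,"yaw":0},
    {"jaw":0.045,"dx":0,"dy":0,"dz":0,"yaw":0},
    {"jaw":0.045,"dx":0,"dy":0,"dz":0,"yaw":0},
    {"jaw":0.045,"dx":0,"dy":0,"dz":-0.03,"yaw":0},
    {"jaw":0.045,"dx":0,"dy":0,"dz":-0.045,"yaw":0},
    {"jaw":0.0,"dx":0.033,"dy":0,"dz":-0.03,"yaw":0},
    {"jaw":0.0,"dx":0.033,"dy":0,"dz":0,"yaw":0},
    {"jaw":0.0,"dx":0,"dy":0,"dz":0,"yaw":0},
  ],
)

```text
t: 9.75
tool_pos: [0.5428, 0.0512, 0.2582]
orientation: [0.11, -3.139, 0.0]
force: [0.6, 0.2, -0.1]
opening: 0.0196
gripper_force: 0.0
```

```bash
python3 -c "
from h import *
print(st())
s=shot('side','s6');t=shot('top','t6')
print(blobs(s[150:260,310:420],*OR),blobs(t[150:260,250:340],*OR))
cv2.imwrite('pics/c6.png',cv2.resize(s[170:240,310:410],None,fx=6,fy=6,interpolation=2)[:,:,::-1])"
```

```text
(array([-2.210e+01,  1.000e-01,  2.582e+02]), {'t': 9.75, 'orientation': [0.11, -3.139, 0.0], 'force': [0.636, 0.182, -0.091], 'opening': 0.02, 'gripper_force': 0.0})
[([19, 40, 9, 23, 94], [22.6, 51.0])] [([39, 69, 12, 6, 53], [44.6, 71.7])]
```

View pics/c6.png

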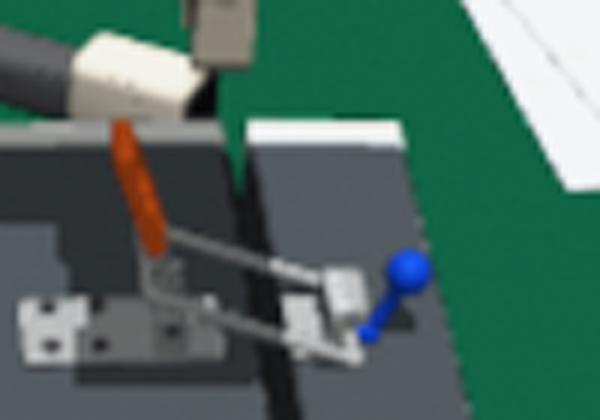

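The loop is hooked, the ball stands beyond the keeper, and the lever is upright with the fingers above and beyond it.

Emit:
carry_out(
  moves=[
    {"jaw":0.0,"dx":0,"dy":0,"dz":0.03,"yaw":0},
    {"jaw":0.0,"dx":0,"dy":0,"dz":0.023,"yaw":0},
    {"jaw":0.0,"dx":0.006,"dy":0,"dz":0,"yaw":0},
    {"jaw":0.0,"dx":0.004,"dy":0,"dz":0,"yaw":0},
    {"jaw":0.0,"dx":0.002,"dy":0,"dz":0,"yaw":0},
    {"jaw":0.0,"dx":0.0,"dy":0,"dz":0,"yaw":0},
  ],
  grip_force=10,
)

```text
t: 10.6
tool_pos: [0.533, 0.0504, 0.2064]
orientation: [-0.11, 3.138, -0.0]
force: [0.3, 0.1, 0.9]
opening: 0.0003
gripper_force: 0.0
```

```bash
python3 -c "
from h import *
print(st())"
```

```text
(array([-31.9,  -0. , 206.4]), {'t': 10.6, 'orientation': [-0.11, 3.138, -0.0], 'force': [0.312, 0.126, 0.938], 'opening': 0.0, 'gripper_force': 0.0})
```

Emit:
carry_out(
  moves=[
    {"jaw":0.0,"dx":0.003,"dy":0,"dz":0,"yaw":0},
    {"jaw":0.0,"dx":0.002,"dy":0,"dz":0,"yaw":0},
    {"jaw":0.0,"dx":0.0,"dy":0,"dz":0,"yaw":0},
  ],
)

```text
t: 10.98
tool_pos: [0.5283, 0.0501, 0.2059]
orientation: [-0.11, 3.137, 0.0]
force: [3.8, 0.3, -1.1]
opening: 0.0004
gripper_force: 2.1
```

Emit:
carry_out(
  moves=[
    {"jaw":0.0,"dx":0.0027,"dy":0,"dz":0.0006,"yaw":0},
    {"jaw":0.0,"dx":0.0035,"dy":0,"dz":0.001,"yaw":0},
    {"jaw":0.0,"dx":0.0035,"dy":0,"dz":0.0013,"yaw":0},
    {"jaw":0.0,"dx":0.0034,"dy":0,"dz":0.0014,"yaw":0},
    {"jaw":0.0,"dx":0.0,"dy":0,"dz":0,"yaw":0},
  ],
)

```text
t: 11.6
tool_pos: [0.5162, 0.0492, 0.2023]
orientation: [-0.11, 3.135, 0.0]
force: [8.4, 0.5, -0.5]
opening: 0.0002
gripper_force: 3.4
```

Emit:
carry_out(
  moves=[
    {"jaw":0.0,"dx":0.0033,"dy":0,"dz":0.0017,"yaw":0},
    {"jaw":0.0,"dx":0.0032,"dy":0,"dz":0.0019,"yaw":0},
    {"jaw":0.0,"dx":0.003,"dy":0,"dz":0.0021,"yaw":0},
    {"jaw":0.0,"dx":0.0,"dy":0,"dz":0,"yaw":0},
  ],
)

```text
t: 12.1
tool_pos: [0.507, 0.0485, 0.197]
orientation: [-0.11, 3.134, 0.0]
force: [8.1, -0.2, 1.6]
opening: 0.0004
gripper_force: 3.4
```

```bash
python3 -c "
from h import *
print(st())"
```

```text
(array([-5.80e+01, -1.00e-01,  1.97e+02]), {'t': 12.1, 'orientation': [-0.11, 3.134, 0.0], 'force': [8.097, -0.221, 1.602], 'opening': 0.0, 'gripper_force': 3.384})
```

Emit:
carry_out(
  moves=[
    {"jaw":0.0,"dx":0.003,"dy":0,"dz":0.0023,"yaw":0},
    {"jaw":0.0,"dx":0.0028,"dy":0,"dz":0.0025,"yaw":0},
    {"jaw":0.0,"dx":0.0026,"dy":0,"dz":0.0026,"yaw":0},
    {"jaw":0.0,"dx":0.0024,"dy":0,"dz":0.0028,"yaw":0},
    {"jaw":0.0,"dx":0.0,"dy":0,"dz":0,"yaw":0},
  ],
)

```text
t: 12.72
tool_pos: [0.4949, 0.0477, 0.186]
orientation: [-0.11, 3.137, -0.0]
force: [4.0, 0.2, 1.9]
opening: 0.0003
gripper_force: 1.9
```

Emit:
carry_out(
  moves=[
    {"jaw":0.0,"dx":0.0022,"dy":0,"dz":0.003,"yaw":0},
    {"jaw":0.0,"dx":0.002,"dy":0,"dz":0.0031,"yaw":0},
    {"jaw":0.0,"dx":0.0017,"dy":0,"dz":0.0032,"yaw":0},
    {"jaw":0.0,"dx":0.0,"dy":0,"dz":0,"yaw":0},
  ],
)

```text
t: 13.22
tool_pos: [0.4871, 0.0473, 0.1747]
orientation: [0.11, -3.137, -0.0]
force: [0.0, 0.1, -0.5]
opening: 0.0004
gripper_force: 0.0
```

```bash
python3 -c "
from h import *
print(st())"
```

```text
(array([-7.790e+01,  1.000e-01,  1.747e+02]), {'t': 13.225, 'orientation': [0.11, -3.137, -0.0], 'force': [0.043, 0.117, -0.496], 'opening': 0.0, 'gripper_force': 0.0})
```

Emit:
carry_out(
  moves=[
    {"jaw":0.0,"dx":0.001,"dy":0,"dz":0.004,"yaw":0},
    {"jaw":0.0,"dx":0.001,"dy":0,"dz":0.004,"yaw":0},
    {"jaw":0.0,"dx":0,"dy":0,"dz":0.003,"yaw":0},
    {"jaw":0.0,"dx":0.0,"dy":0,"dz":0.001,"yaw":0},
    {"jaw":0.0,"dx":0.0,"dy":0,"dz":0,"yaw":0},
  ],
)

```text
t: 13.85
tool_pos: [0.4863, 0.0471, 0.1638]
orientation: [0.11, -3.14, 0.0]
force: [0.0, -0.8, 0.4]
opening: 0.0006
gripper_force: 0.0
```

Emit:
carry_out(
  moves=[
    {"jaw":0.0,"dx":0,"dy":0,"dz":0.001,"yaw":0},
    {"jaw":0.0,"dx":0.0,"dy":0,"dz":0.0,"yaw":0},
  ],
)

```text
t: 14.1
tool_pos: [0.4863, 0.0471, 0.1629]
orientation: [-0.11, 3.14, -0.0]
force: [-0.1, -0.4, -0.6]
opening: 0.0006
gripper_force: 0.0
```

Emit:
carry_out(
  moves=[
    {"jaw":0.0,"dx":0,"dy":0,"dz":0.001,"yaw":0},
    {"jaw":0.0,"dx":0.0,"dy":0,"dz":0.0,"yaw":0},
  ],
)

```text
t: 14.35
tool_pos: [0.4862, 0.0471, 0.1617]
orientation: [0.11, -3.14, 0.0]
force: [0.2, 0.3, -0.0]
opening: 0.001
gripper_force: 0.0
```

No resistance down to 162 mm, so the lever has snapped flat. I retract and check.

Emit:
carry_out(
  moves=[
    {"jaw":0.0,"dx":0,"dy":0,"dz":-0.04,"yaw":0},
    {"jaw":0.0,"dx":0.0,"dy":0,"dz":-0.05,"yaw":0},
    {"jaw":0.0,"dx":0.05,"dy":0,"dz":-0.04,"yaw":0},
    {"jaw":0.0,"dx":0.04,"dy":0,"dz":0,"yaw":0},
    {"jaw":0.0,"dx":0.0,"dy":0,"dz":0,"yaw":0},
  ],
)

```text
t: 14.98
tool_pos: [0.3968, 0.0409, 0.292]
orientation: [-0.11, 3.137, -0.0]
force: [0.3, 0.3, 0.7]
opening: 0.0005
gripper_force: 0.0
```

```bash
python3 -c "
from h import *
print(st())
s=shot('side','s7');t=shot('top','t7')
cv2.imwrite('pics/c7.png',np.hstack([cv2.resize(s[180:250,290:400],None,fx=5,fy=5,interpolation=2),cv2.resize(t[170:240,275:320],None,fx=5,fy=5,interpolation=2)])[:,:,::-1])"
```

```text
(array([-168.5,    0. ,  292. ]), {'t': 14.975, 'orientation': [-0.11, 3.137, -0.0], 'force': [0.266, 0.254, 0.742], 'opening': 0.0, 'gripper_force': 0.0})
```

View pics/c7.png

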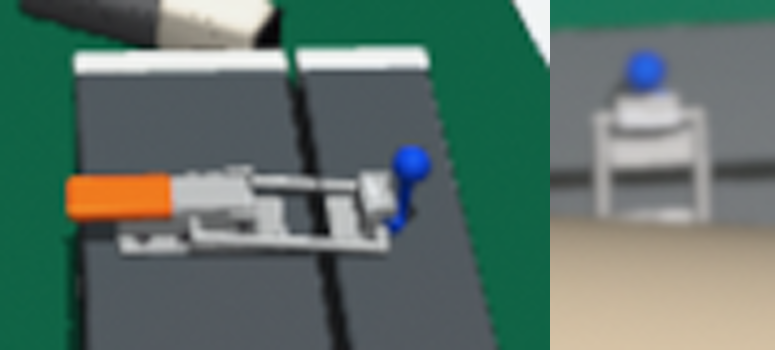

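The lever lies flat (orange at about (314,219)), the bar is under the keeper's lip at about (368,225), and the seam is drawn up.

```bash
python3 -c "
from plant import *
print(close_job())"
```

```text
the job is handed in; nothing more can be done
None
```

The draw latch is closed: the last pictures show the lever flat, the loop's bar under the keeper's lip and the far half drawn up, and I handed the job in at about 15 s (no verdict was returned).

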